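# Put the pot, can and cloche back on their own places

### The job

On the slatted shelf the pot, the watering can and the cloche each stand on another's place: move them so that the grey pot stands in the white saucer, the yellow watering can on the cork mat and the glass cloche on the round wooden board, each upright and well centred (within about 1 cm). Use the slate tile as the spare spot on the way: park the pot or the watering can there, near its middle, and let go of it, but never set the fragile cloche there or on the bare slats; it goes straight to its board. Set things down rather than dropping them, keep them upright, and do not shift the cactus pot, the seed tin or the bulb planter.

Things in the scene. Friction and masses are not known exactly. Their poses are not given: they have to be found in the camera images.
- pot: Loose grey hard silicone plant pot, empty, open at the top, round, 65 mm high. Its top 25 mm (40 to 65 mm up) is a straight rim collar 60 mm in outer diameter, wall 4 mm; below that it tapers to a 46 mm foot. Rigid; about 0.12 kg. Can be gripped across the collar. Origin: centre of its underside; z up.
- watering_can: Loose yellow plastic watering can: round body 68 mm wide, 75 high. Lift it by the handle: a bar over the body's centre, 60 long along its x, 14 wide (y), 14 thick, centre 122 mm up, an upright at each end, 40 mm free under it. Spout slants up to +x, tip 75 mm from the axis, 86 mm up. Rigid, 0.22 kg. Origin: centre of its underside; z up.
- cloche: Loose small glass cloche (bell), greenish see-through, fragile. Round, hollow, open below, 84 mm in diameter at the bottom, straight to 50 mm up, then domed to 85 mm; on top a round glass knob 24 mm in diameter from 104 to 128 mm up, on a 14 mm stem. About 0.25 kg. Lift it by the knob. Origin: centre of its underside; z up.
- saucer: White ceramic saucer, round, fixed, does not move: 118 mm across at the bottom, 126 mm at the lip, lip 4 mm thick and 18 mm high; flat inner floor about 110 mm across, 10 mm above its underside. The pot's place. Origin: centre of its underside; z up.
- cork_mat: Square light brown cork mat, 120 x 120 mm, 10 mm thick, fixed, flat top 10 mm above its underside. The watering can's place. Origin: centre of its underside; z up.
- round_board: Round dark wooden board, 124 mm in diameter, 10 mm thick, fixed, flat top 10 mm above its underside. The cloche's place. Origin: centre of its underside; z up.
- slate_tile: Square dark blue-black slate tile, 120 x 120 mm, 10 mm thick, fixed, flat top 10 mm above its underside. Empty at the start: the free spot. Origin: centre of its underside; z up.
- cactus_pot: Bystander, loose: terracotta pot 72 mm in diameter, 60 mm high, with a stubby green cactus up to 108 mm. Leave alone. Origin: centre of its underside; z up.
- seed_tin: Bystander, loose: blue tin with an aluminium lid, 72 x 92 mm, 51 mm high. Leave alone. Origin: centre of its underside; z up.
- bulb_planter: Bystander, loose: steel bulb planter standing upright, a tube 66 mm in diameter and 110 mm high with a wooden cross handle 110 mm long along its x axis, 187 mm high in all. Leave alone. Origin: centre of its underside; z up.

How it is judged:
By the outcome, as a careful person would: the job done as asked, in the order asked, and still so for the second after the job is handed in, with the robot touching nothing.
It also fails if it takes over 120 s, if anything falls off the work surface, if the arm or the gripper's body presses on something with over 40 N, if the wrist force passes 120 N, or if a joint passes its speed limit or range.

### The arm

A 6-joint arm with a two-finger parallel gripper is mounted at the origin on the work surface. World frame = base frame: x ahead of the robot, y to its left, z up, the work surface at z = 0. Lengths are in mm, angles in rad, forces in N, time in s.
With the tool pointing down it reaches from about 375 to 975 mm from the base axis. Payload 3.8 kg.
Tool frame: the origin (TCP) lies on the front face of the gripper's body, between the roots of the fingers; the fingertips stand 73 mm ahead of it and the grasp point (between the pads) lies 54 mm ahead of it; z points along the fingers, y is the line along which they close (so a half turn about z gives the same grasp; the last joint's range is limited). The gripper opens to 85 mm and grips with 20 to 120 N. Pads are 22 mm wide; open, the fingers measure 114 mm over their backs; the gripper's body (76 mm by 85 mm) begins 54 mm behind the grasp point. The pads swing forward as they close: fully open they stand 13 mm farther back than shut.
Start: joints at [1.154, 0.264, 1.604, -0, 1.274, -0.037], TCP at [250.243, 626.895, 303.88] pointing down, gripper open.
Joint ranges: [-2.63, 2.63], [-0.94, 2.18], [0.31, 2.57], [-1.31, 4.45], [0, 2.66], [-2.55, 2.55]. Speed limits (rad/s): [2.57, 2.57, 3.14, 3.14, 3.14, 3.14].

### API

Orientations are given as a rotation vector (axis times angle).
In Python, from cell import env gives the robot as it stands. Calls block until the motion is done:
- env.move_pose(position, orientation): joint-space move of the TCP to a pose.
- env.move_straight(position, orientation=None, feed=150, f_stop=None): straight line of the TCP; orientation=None keeps the orientation; feed is the mean speed in mm/s. With f_stop (N) it stops when the force on the tool has changed by that much, and returns True; else False.
- env.set_joints(angles): joint-space move.
- env.open_gripper() and env.grasp(newtons=None): open the fingers fully, or close them until they stop; newtons is the grip in N (None keeps the last).
- env.dwell(seconds).
- env.inverse_kinematics(position, orientation): joint angles nearest the present ones, or None.
- env.get_state(): the state.
- env.snapshot(name): name is "side" or "top"; returns the picture (384x512x3 uint8, red, green, blue); there is no depth.
- env.camera_params(name): a dict with "camera_matrix" (3x3 intrinsics, pixels), "k1" (the pictures are not rectified: a ray, as slopes to the right and down, at radius r is drawn at 1 + k1 r^2 times it, then the intrinsics apply), "rvec" (rotation vector, rad) and "tvec" (3), from world to camera coordinates, as OpenCV has them. Camera axes: x right, y down, z forward; pixel columns grow to the right and rows downward; lengths in mm; the calibration is good to about 2 mm. A picture is of the moment at which its call begins. camera_params takes no time and is no camera call.
A pose or a line that the arm cannot do raises env.PlanningError and nothing moves.
- env.sign_off(): hands the job in; it is judged then, once.
The state is a dict: "clock": time; "joints": joint angles; "dq": joint speeds; "joint_torque": joint torques, N m; "tcp_pos": TCP position; "tool_rot": TCP orientation; "ft_force": force on the tool from outside, world axes, zero at the start; "torque": the same for the moment, N m; "gripper_width": finger opening in mm; "gripper_force": force on a finger pad.
Only numpy, scipy, OpenCV 4.12 (cv2) and the standard library are available. Lean on these libraries where they do the work, as an engineer would, in place of code of your own. Each camera call takes 0.05 s, during which the arm holds its last target. There are 200 camera calls.

## Working session

There is one attempt and no reset: what is moved stays moved. The work goes in short steps, each a Python script; the robot and the scene stay as the last script left them, time stands still between calls to the robot, and variables do not carry over. Pictures are saved under pics/ and viewed, at most 14 in all, crops included, and the job is handed in when it is done.

```bash
ls; mkdir -p pics; python3 - <<'E'
from cell import env
import cv2
for n in("top","side"):
    im=env.snapshot(n); cv2.imwrite(f"pics/{n}0.png",im[:,:,::-1])
    p=env.camera_params(n); print(n,p)
print(env.get_state())
E
```

```text
pics
top {'camera_matrix': array([[444.99379604,   0.        , 257.89343629],
       [  0.        , 444.99379604, 191.33546876],
       [  0.        ,   0.        ,   1.        ]]), 'k1': -0.14068454991430346, 'rvec': array([ 2.16528438, -2.13769607,  0.13908235]), 'tvec': array([   2.09915544,  575.0461453 , 1141.54899519])}
side {'camera_matrix': array([[368.13199877,   0.        , 253.23639171],
       [  0.        , 368.13199877, 189.01714794],
       [  0.        ,   0.        ,   1.        ]]), 'k1': -0.036656067954407456, 'rvec': array([ 0.58247028, -2.72277864,  1.11412678]), 'tvec': array([532.53985974, 208.32542388, 843.10139145])}
{'clock': 0.1, 'joints': array([ 1.15413335e+00,  2.64698477e-01,  1.60527890e+00, -4.21152908e-05,
        1.27371428e+00, -3.69161762e-02]), 'dq': array([-0.0001333 , -0.00150684, -0.00344524, -0.00040155,  0.00231527,
        0.00111521]), 'joint_torque': array([ 5.39728317e-04, -5.16706753e+01, -3.68590593e+01,  1.26508877e-05,
        6.17367201e-03, -3.38587633e-06]), 'tcp_pos': array([250.01857173, 626.41472038, 302.65006083]), 'tool_rot': array([-0.59282608, -3.08470946,  0.00322646]), 'ft_force': array([ 0.32832275,  0.08811169, -0.50234031]), 'torque': array([0.01508888, 0.00725263, 0.00508755]), 'gripper_force': 0.0, 'gripper_width': 84.98966951659708}
```

View pics/top0.png

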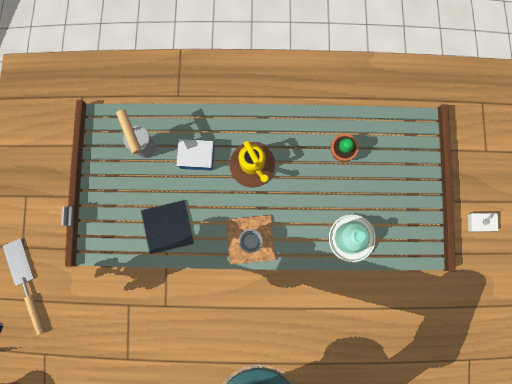

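View pics/side0.png

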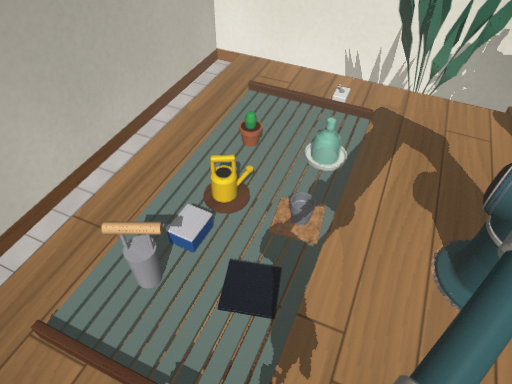

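The top view has +x up and +y left. The pot is on the mat at (251,240), the can on the board at (252,160), the cloche in the saucer at (352,238) and the free tile at (167,227). The side view agrees. Next I measure with colour masks.

```bash
cat > h.py <<'E'
from cell import env
import cv2, numpy as np
from scipy.spatial.transform import Rotation as Ro
def cam(n):
    p=env.camera_params(n); K=p["camera_matrix"]; R=cv2.Rodrigues(p["rvec"])[0]
    return K,np.array([p["k1"],0,0,0.]),R,p["tvec"]
def ray(n,uv):
    K,d,R,t=cam(n); x,y=cv2.undistortPoints(np.float64(uv).reshape(1,1,2),K,d)[0,0]
    v=R.T@np.array([x,y,1]); return -R.T@t, v/np.linalg.norm(v)
def plane(n,uv,z):
    c,v=ray(n,uv); return (c+v*(z-c[2])/v[2])
def tri(a,b):
    c1,v1=ray("top",a); c2,v2=ray("side",b)
    s=np.linalg.lstsq(np.c_[v1,-v2],c2-c1,rcond=None)[0]
    p,q=c1+s[0]*v1,c2+s[1]*v2; return (p+q)/2,np.linalg.norm(p-q)
def proj(n,P):
    K,d,R,t=cam(n); return cv2.projectPoints(np.float64(P).reshape(-1,3),R,t,K,d)[0].reshape(-1,2)
def big(mask):
    cs,_=cv2.findContours(mask.astype(np.uint8),cv2.RETR_EXTERNAL,cv2.CHAIN_APPROX_NONE)
    return max(cs,key=cv2.contourArea)
def snap(n,save=None):
    im=env.snapshot(n)
    if save: cv2.imwrite(f"pics/{save}.png",im[:,:,::-1])
    return im,cv2.cvtColor(im,cv2.COLOR_RGB2HSV)
def roi(m,x0,y0,x1,y1):
    o=np.zeros(m.shape,bool); o[y0:y1,x0:x1]=m[y0:y1,x0:x1]; return o
def down(psi): return (Ro.from_euler('z',psi)*Ro.from_euler('x',np.pi)).as_rotvec()
E
python3 - <<'E'
from h import *
im,hs=snap("top"); im2,hs2=snap("side")
def quad(c):
    q=cv2.boxPoints(cv2.minAreaRect(c)); return q
def ap(c):
    for e in range(2,20):
        q=cv2.approxPolyDP(cv2.convexHull(c),e,True)[:,0]
        if len(q)<=4: return q
t=ap(big(roi(hs[...,2]<60,130,190,205,262))); s=ap(big(roi(hs2[...,2]<60,205,250,295,325)))
print("tile",t.tolist(),s.tolist())
for p in t:
    print(p,min((tri(p,q) for q in s),key=lambda r:r[1]))
H,S,V=[hs[...,i].astype(int) for i in range(3)]
for nm,xy in dict(mat=(232,225),mat2=(270,255),board=(240,175),potrim=(241,240),pot=(251,240),clo=(350,240),knob=(358,237),sauc=(332,238),slat=(300,200),slat2=(300,240)).items(): print(nm,xy,hs[xy[1],xy[0]])
e=cv2.resize(np.hstack([im[125:275,130:280],im[180:330-60,300:450].repeat(1,0)[:150] if 0 else im[125:275,250:400]]),None,fx=2.6,fy=2.6,interpolation=cv2.INTER_CUBIC)
cv2.imwrite("pics/z1.png",e[:,:,::-1])
f=cv2.resize(im2[110:250,180:360],None,fx=4,fy=4,interpolation=cv2.INTER_CUBIC); cv2.imwrite("pics/z2.png",f[:,:,::-1])
E
```

```text
tile [[192, 243], [150, 253], [151, 250], [190, 233]] [[231, 259], [281, 267], [272, 320], [218, 309]]
[192 243] (array([435.41193422, 181.440357  ,  31.717745  ]), np.float64(1.3944030808470689))
[150 253] (array([408.20844435, 297.16641861,  15.47683465]), np.float64(1.7715377737511233))
[151 250] (array([415.07336958, 259.79126463, 157.74026377]), np.float64(1.6946540015089264))
[190 233] (array([448.31602525, 184.81119712,  34.54995177]), np.float64(28.24365686524071))
mat (232, 225) [ 14 128 135]
mat2 (270, 255) [ 14 124 203]
board (240, 175) [ 11 137 125]
potrim (241, 240) [100  19  79]
pot (251, 240) [101  18 111]
clo (350, 240) [ 81  62 232]
knob (358, 237) [ 82  74 233]
sauc (332, 238) [ 43   7 243]
slat (300, 200) [ 75  36 156]
slat2 (300, 240) [ 16 114 112]
```

View pics/z1.png

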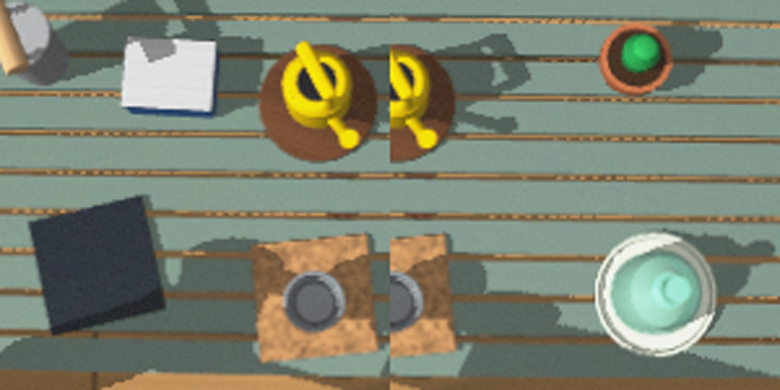

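View pics/z2.png

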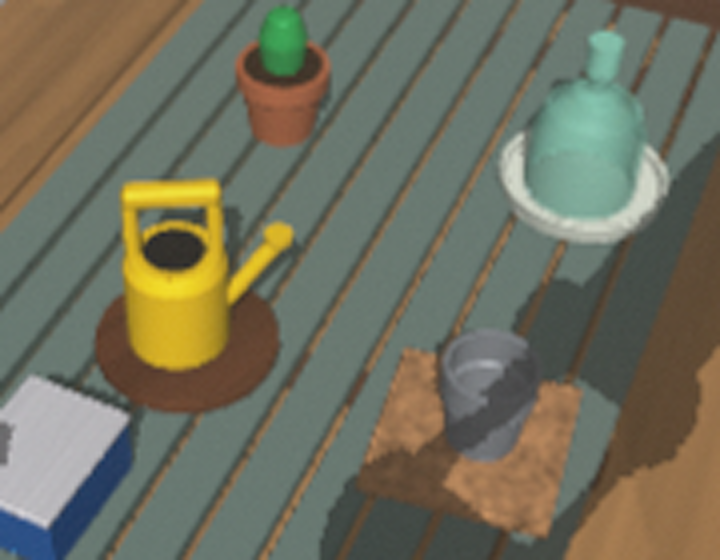

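```bash
cat > meas.py <<'E'
from h import *
from scipy.optimize import least_squares
np.set_printoptions(precision=1,suppress=True)
im,hs=snap("top"); im2,hs2=snap("side")
k3=np.ones((3,3),np.uint8)
op=lambda m:cv2.morphologyEx(m.astype(np.uint8),cv2.MORPH_OPEN,k3)>0
ch=lambda h:[h[...,i].astype(int) for i in range(3)]
def circ(n,m,z,r,nm):  # contour cast to height z, circle of known radius fitted robustly
    c=cv2.convexHull(big(m))[:,0] ; P=np.array([plane(n,q,z)[:2] for q in c])
    f=least_squares(lambda a:np.hypot(*(P-a[:2]).T)-a[2],[*P.mean(0),r],loss="soft_l1",f_scale=2)
    print(nm,n,"centre",f.x[:2],"r",f.x[2],"should be",r); return f.x[:2]
H,S,V=ch(hs); H2,S2,V2=ch(hs2)
if __name__=="__main__":
    tt=[(141.5,210.4),(184.6,200),(193.5,242.3),(149.2,253.1)]; ss=[(218,309),(231,259),(281,267),(272,320)]
    T=[tri(a,b) for a,b in zip(tt,ss)]; print("tile",[(p,round(e,1)) for p,e in T],sum(p for p,e in T)/4)
    m=roi((V<95)&(H>100),135,192,205,258); r=cv2.minAreaRect(big(op(m))); print(r)
    Z=float(np.mean([p[2] for p,_ in T])); print("tile top z",Z)
    print("knob",tri((359.6,235.8),(331,124)),"expect z",Z+128+0-12)
    print("pot rim",tri((251.2,241.2),(302.3,200.5)),"expect",Z+65)
    print("bar",tri((246.5,143.1),(211,157.5)),tri((258.,162.3),(235,156.5)),"expect",Z+122)
    ms=(S<30)&(V>140); circ("top",roi(ms,315,205,385,270),Z+8,63,"saucer")
    circ("side",roi((S2<30)&(V2>140),298,130,352,175),Z+8,63,"saucer")
    mb=lambda H,S:(H<16)&(S>95)
    circ("top",op(roi(mb(H,S),225,135,280,192)),Z,62,"board")
    circ("side",op(roi(mb(H2,S2)&(V2<150),200,170,254,215)),Z,62,"board")
    c=big(op(roi((H>5)&(H<20)&(S>90),222,208,282,268))); q=cv2.boxPoints(cv2.minAreaRect(c))
    Q=np.array([plane("top",p,Z)[:2] for p in q]); print("mat",Q,Q.mean(0),"sides",np.linalg.norm(Q-np.roll(Q,1,0),axis=1))
    circ("top",roi(S<60,236,226,266,256),Z+65,30,"potrim")
    Y=(H>20)&(H<33)&(S>150); print("yellow px",Y.sum())
E
python3 meas.py
```

```text
tile [(array([520.6, 323.5,  20.1]), np.float64(1.5)), (array([549.2, 205.4,  26.1]), np.float64(3.0)), (array([436.8, 178.2,  26.3]), np.float64(2.5)), (array([407.9, 298.6,  18.6]), np.float64(1.7))] [478.6 251.4  22.8]
((166.6095428466797, 226.47470092773438), (43.622745513916016, 44.447227478027344), 77.00537872314453)
tile top z 22.78490649286624
knob (array([ 454.9, -237. ,  141.9]), np.float64(3.088781973321003)) expect z 138.78490649286624
pot rim (array([443.1,  24.5,  92.3]), np.float64(2.085314355359159)) expect 87.78490649286624
bar (array([678.5,  38.6, 153.8]), np.float64(2.251274032556993)) (array([629.8,   9.5, 152.3]), np.float64(1.3477156099165692)) expect 144.78490649286624
saucer top centre [ 455.5 -239.7] r 63.5278527392599 should be 63
saucer side centre [ 452.9 -238.6] r 67.42866924687267 should be 63
board top centre [650.9  29. ] r 59.42766927483148 should be 62
board side centre [649.9  26.5] r 61.19229699837068 should be 62
mat [[500.9  97.8]
 [516.5 -24.7]
 [397.  -39.5]
 [381.5  81.7]] [449.   28.8] sides [120.4 123.4 120.5 122.2]
potrim top centre [444.6  26.2] r 29.414200331928768 should be 30
yellow px 666
```

```bash
cat >> h.py <<'E'
Z=25.; UP=330.
def log(s):
    st=env.get_state(); print(s,"t%.1f"%st["clock"],st["tcp_pos"].round(1),"w%.1f f%.1f"%(st["gripper_width"],st["gripper_force"]),st["ft_force"].round(1))
def pick(xy,psi,h,N):
    o=down(psi); env.open_gripper(); env.move_pose([*xy,UP],o); env.move_straight([*xy,Z+h+30],feed=200)
    if env.move_straight([*xy,Z+h],feed=50,f_stop=8): log("CONTACT"); raise SystemExit
    env.grasp(N); log("grasped")
    env.move_straight([*xy,Z+h+20],feed=40); env.move_straight([*xy,UP],feed=150); log("lifted")
def place(xy,psi,h):
    o=down(psi); env.move_straight([*xy,UP],o,feed=150); env.move_straight([*xy,Z+h+12],feed=120)
    env.dwell(.3); c=env.move_straight([*xy,Z+h-8],feed=15,f_stop=3); log(f"down contact={c}")
def release(up=UP):
    p=env.get_state()["tcp_pos"]; env.open_gripper(); env.dwell(.2)
    env.move_straight([p[0],p[1],p[2]+80],feed=100); env.move_straight([p[0],p[1],up],feed=250); log("released")
E
python3 - <<'E'
from h import *
T=plane("top",(166.6,226.5),Z)[:2]; print("tile",T)
env.move_straight([250,627,UP]) 
pick((444.5,26),np.pi/2,102,40)
snap("top","c1"); snap("side","c1s")
E
```

```text
tile [478.83629682 252.22582198]
grasped t5.2 [444.9  26.  127.5] w57.6 f43.4 [-0.   0.5  2.2]
lifted t7.2 [443.9  26.  328.8] w58.0 f43.1 [ 0.   0.3 -0.5]
```

```bash
python3 - <<'E'
import cv2,numpy as np
a=cv2.imread("pics/c1s.png")[60:260,180:420]; b=cv2.imread("pics/c1.png")[140:340,180:300]
cv2.imwrite("pics/c1z.png",cv2.resize(np.hstack([a,b]),None,fx=2.2,fy=2.2,interpolation=cv2.INTER_CUBIC))
E
```

```text
(no output)
```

View pics/c1z.png

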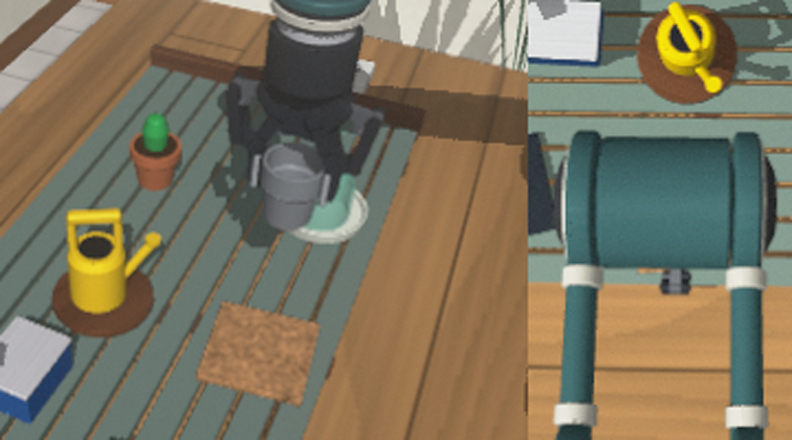

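The pot is held upright by its collar at about (270,185) in the crop, and the mat is clear. I'll park it on the tile.

```bash
python3 - <<'E'
from h import *
place((479,252),np.pi/2,102); release()
E
python3 - <<'E'
from h import *
env.move_pose([450,-150,UP],down(np.pi/2))
import meas as M
snap("top","d1")
S,H,V=M.S,M.H,M.V
c=big(M.op(roi((H>5)&(H<20)&(S>90),222,208,282,268))); q=cv2.boxPoints(cv2.minAreaRect(c))
Q=np.array([plane("top",p,Z)[:2] for p in q]); print("mat",Q.mean(0),"sides",np.linalg.norm(Q-np.roll(Q,1,0),axis=1))
a=cv2.imread("pics/d1.png")[120:265,130:290]; cv2.imwrite("pics/d1z.png",cv2.resize(a,None,fx=4,fy=4,interpolation=cv2.INTER_CUBIC))
log("")
E
```

```text
down contact=True t11.9 [479.  252.  127.5] w57.8 f43.7 [-1.3  0.   4.1]
released t14.1 [478.4 251.7 328.4] w85.4 f0.0 [ 0.5 -0.6 -0.4]
mat [449.1  27.7] sides [119.2 122.4 119.2 121.2]
 t15.7 [ 450.4 -149.1  329.9] w85.3 f0.0 [-0.4  0.1 -0.4]
```

View pics/d1z.png

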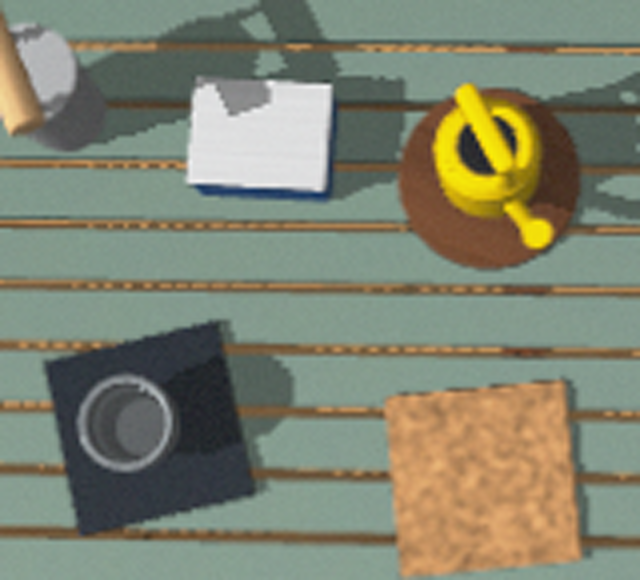

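The pot stands upright on the tile, its rim at zoom (126,423), or (161.5,225.8) in pixels. I'll check that and the can's centre, then pick up the can.

```bash
python3 - <<'E'
from h import *
f=lambda u,v,z:plane("top",(130+u/4,120+v/4),z)[:2].round(1)
print("pot",f(126,423,Z+65),"can ring",f(488,150,Z+75),"bar mid",f(488,130,Z+129),"bar ends",f(466,87,Z+129),f(510,171,Z+129))
a,b=f(466,87,Z+129),f(510,171,Z+129); d=a-b; print(np.degrees(np.arctan2(d[1],d[0])),np.hypot(*d))
E
```

```text
pot [477.2 251.7] can ring [653.2  25.3] bar mid [654.1  24.5] bar ends [680.7  38.3] [629.   10.9]
27.922724507510853 58.511964588449814
```

```bash
python3 - <<'E'
from h import *
psi=np.radians(29)
pick((653.5,25),psi,176,50)
snap("side","e1"); 
place((449,28.2),psi,176)
snap("side","e2")
a=[cv2.imread(f"pics/{n}.png")[60:260,160:340] for n in("e1","e2")]
cv2.imwrite("pics/e.png",cv2.resize(np.hstack(a),None,fx=2.2,fy=2.2))
E
```

```text
grasped t19.3 [653.6  24.9 201.1] w13.4 f50.0 [ 1.5 -0.5  0.4]
lifted t20.8 [652.9  25.  328.6] w13.4 f49.6 [ 0.   1.  -2.5]
down contact=True t24.6 [449.1  28.  201. ] w13.0 f50.5 [ 0.5 -2.4  4.9]
```

View pics/e.png

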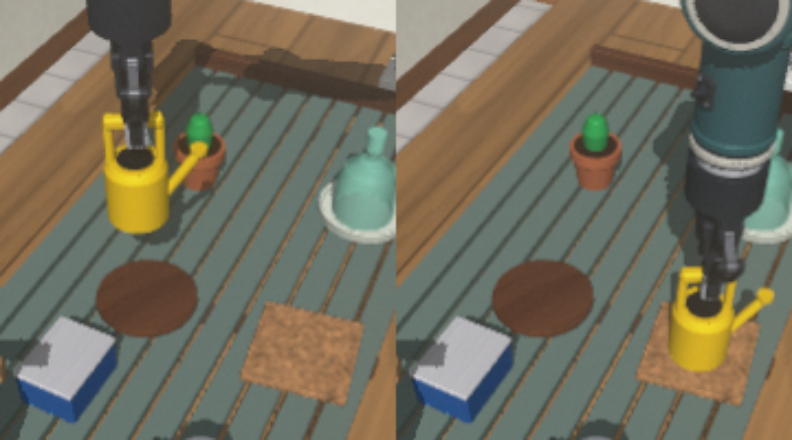

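The can hangs upright on the left and stands on the mat on the right at about (700,335), with the board now bare. I'll release it, then remeasure the can, the board and the cloche.

```bash
python3 - <<'E'
from h import *
release()
env.move_pose([479,252,UP],down(np.pi/2))
import meas as M
H,S,V,H2,S2,V2=M.H,M.S,M.V,M.H2,M.S2,M.V2
mb=lambda H,S:(H<16)&(S>95)
M.circ("top",M.op(roi(mb(H,S),222,132,282,192)),Z,62,"board")
M.circ("side",M.op(roi(mb(H2,S2)&(V2<150),195,165,256,215)),Z,62,"board")
a=M.im[200:270,220:380]; b=M.im2[110:260,200:360]
cv2.imwrite("pics/f.png",np.vstack([cv2.resize(x,None,fx=2.7 if i else 4.5,fy=2.7 if i else 4.5,interpolation=cv2.INTER_CUBIC)[:315,:432] if i else cv2.resize(x,(720,315),interpolation=cv2.INTER_CUBIC) for i,x in enumerate([a])])[:,:,::-1])
c=cv2.resize(b,(640,600),interpolation=cv2.INTER_CUBIC); cv2.imwrite("pics/g.png",c[:,:,::-1])
E
```

```text
released t26.9 [449.5  28.  330.7] w85.4 f0.0 [ 0.  -0.8 -0.2]
board top centre [651.4  26.8] r 61.08899091869239 should be 62
board side centre [648.1  31.1] r 58.58722904687743 should be 62
```

View pics/f.png

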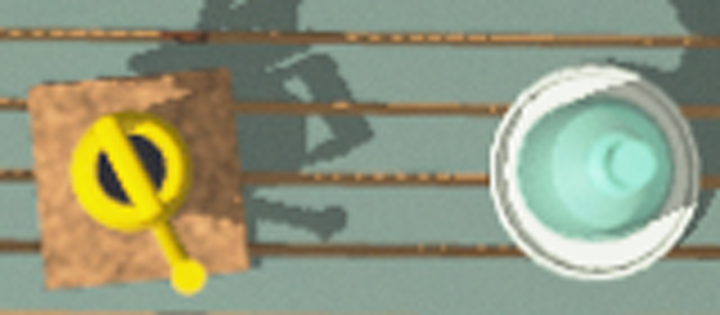

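View pics/g.png

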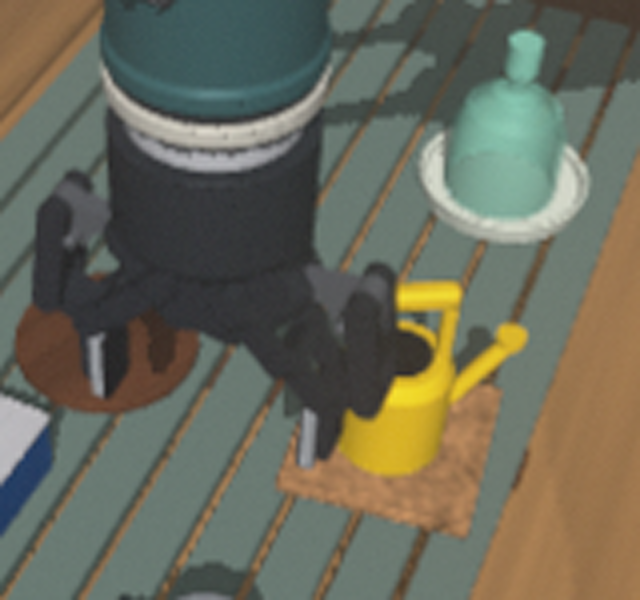

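The can stands on the mat with its ring at zoom (131,171). The cloche knob is at zoom (632,160), which is (360.4,235.6) in the full picture. The arm hides part of the board in the side view, so I use the top fit.

```bash
python3 - <<'E'
from h import *
f=lambda u,v,z:plane("top",(220+u/4.5,200+v/4.5),z)[:2].round(1)
print("can",f(131,171,Z+75),"mat",np.mean([f(28,88,Z),f(229,68,Z),f(249,268,Z),f(48,289,Z)],axis=0))
print("knob",f(632,160,Z+124),"shoulder ring",f(613,165,Z+85), "side tri",tri((360.4,235.6),(200+525/4,110+52/4)), "saucer",f(595,172,Z+8))
print(proj("side",[[455.5,-237.5,Z+116]]))
E
```

```text
can [449.7  29.5] mat [447.8  26.7]
knob [ 456.8 -237.2] shoulder ring [ 455.4 -235.5] side tri (array([ 455.17132446, -238.47477799,  144.28635477]), np.float64(3.4137343989288667)) saucer [ 453.7 -241.6]
[[330.23403514 124.03187864]]
```

```bash
python3 - <<'E'
from h import *
pick((455.8,-237.3),np.pi/2,170,40)
snap("side","k1")
place((651,27.3),np.pi/2,170)
snap("side","k2")
a=[cv2.imread(f"pics/{n}.png")[60:260,160:360] for n in("k1","k2")]
cv2.imwrite("pics/k.png",cv2.resize(np.hstack(a),None,fx=2,fy=2))
E
```

```text
grasped t31.9 [ 455.9 -237.4  195.3] w22.8 f39.5 [-0.5 -0.5  2.5]
lifted t33.5 [ 455.2 -237.   328.8] w23.1 f39.2 [-0.3  0.1 -1.6]
down contact=True t38.1 [650.9  27.3 195.3] w22.7 f39.8 [-0.1 -0.8  5.3]
```

View pics/k.png

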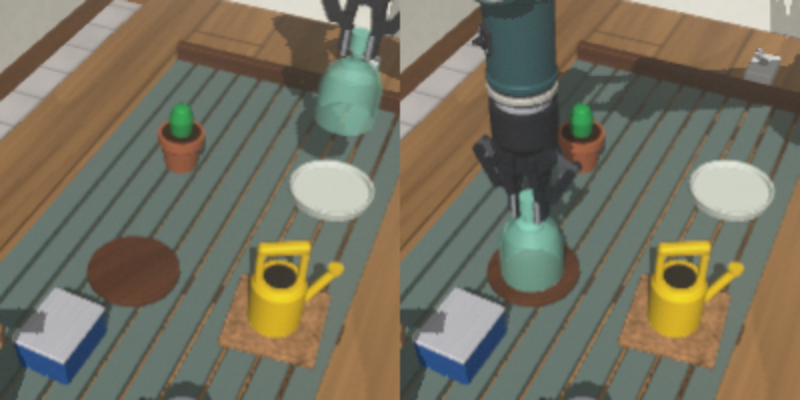

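The cloche stands upright, centred on the board at (530,270) in the right half, and the saucer is bare. I'll release it, refit the saucer and move the pot.

```bash
python3 - <<'E'
from h import *
release()
env.move_pose([478,252,UP],down(np.pi/2))
import meas as M
s1=M.circ("top",roi((M.S<45)&(M.V>140)&(M.H<70),315,205,385,270),Z+8,63,"saucer")
s2=M.circ("side",roi((M.S2<30)&(M.V2>140),298,130,352,175),Z+8,63,"saucer")
s=0.7*s1+.3*s2
if np.hypot(*(s-[455,-239.5]))>4: print("odd",s); raise SystemExit
pick((477.9,252),np.pi/2,102,40)
place(s,np.pi/2,102); release()
env.move_pose([478,252,UP],down(np.pi/2)); M2=snap("top","n")[0]; snap("side","ns"); log("")
a=cv2.resize(M2[120:270,220:400],None,fx=4,fy=4,interpolation=cv2.INTER_CUBIC); cv2.imwrite("pics/nz.png",a[:,:,::-1])
E
```

```text
released t40.4 [651.6  27.3 331.4] w85.5 f0.0 [-0.4  0.3 -1.6]
saucer top centre [ 455.  -239.1] r 64.21712998590601 should be 63
saucer side centre [ 454.4 -237.8] r 68.73240597257431 should be 63
grasped t44.1 [478.3 252.2 127.5] w58.2 f43.2 [-0.1 -0.4  1.8]
lifted t46.2 [477.3 251.7 328.6] w57.9 f43.0 [ 0.4  0.  -0.9]
down contact=True t52.4 [ 454.8 -238.7  127.5] w58.1 f43.5 [-1.1  0.2  5.1]
released t54.6 [ 454.3 -238.4  328.4] w85.1 f0.0 [ 0.1 -0.1 -0.5]
 t56.5 [478.5 251.  329.9] w85.9 f0.0 [-0.3 -0.2  0.6]
```

View pics/nz.png

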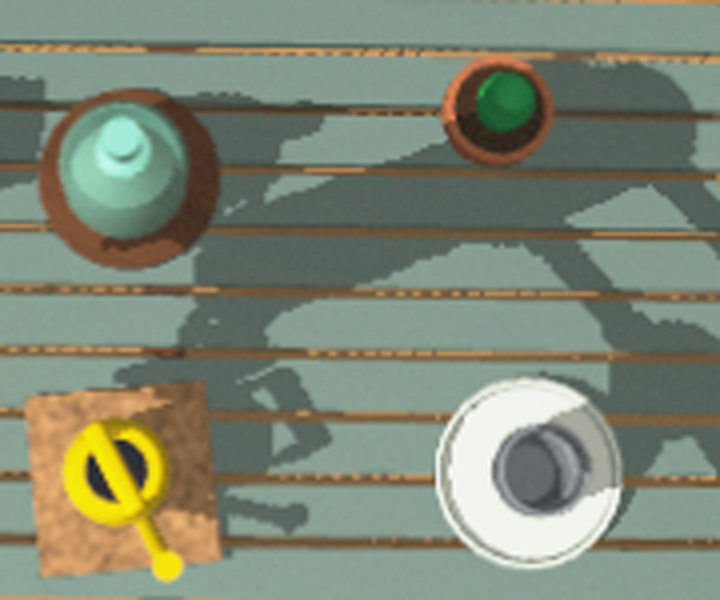

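View pics/ns.png

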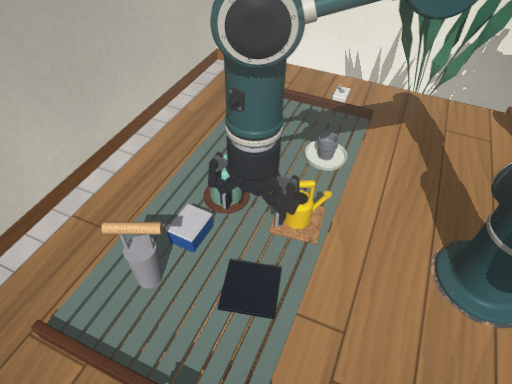

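All three are in place: pot in the saucer at zoom (541,470), cloche on the board at (127,165), can on the mat at (117,472), and the tile is empty. One last check of the centring.

```bash
python3 - <<'E'
from h import *
f=lambda u,v,z:plane("top",(220+u/4,120+v/4),z)[:2].round(1)
p,s=f(541,470,Z+65),f(529,473,Z+8); k,b=f(123,139,Z+124),f(128,178,Z); c,m=f(117,472,Z+75),np.mean([f(25,398,Z),f(203,380,Z),f(222,557,Z),f(42,577,Z)],axis=0)
D=[np.hypot(*d) for d in(p-s,k-b,c-m)]; print(p,s,k,b,c,m,D)
if max(D)<6: print(env.sign_off())
E
```

```text
[ 453.9 -237.4] [ 453.6 -241.7] [649.6  27.5] [649.7  26.4] [449.7  29.1] [448.075  26.825] [np.float64(4.310452412450441), np.float64(1.1045361017187296), np.float64(2.7957557117888556)]
the job is handed in; nothing more can be done
None
```

I handed the job in: the pot is in the saucer, the can on the mat and the cloche on the board, each measured within about 5 mm of centre at about 57 s on the clock, and the bystanders looked undisturbed in the last pictures.

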